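# Hold a colour reader flush on a sherd on the tilting stage

### The job

Lay the broad flat sherd on the narrow sloping stage, lengthwise up the slope, centred across it and with its lower edge at the stage's lip, and let go of it. Then pick up the hand-held colour reader, tilt it to match the slope, set its measuring plate flush on the middle of the sherd, and finish while still holding it there, pressed on gently but clearly (about 10 newtons). Do not change the stage's tilt, and leave the other things on the table alone.

Things in the scene. Friction and masses are not known exactly. Their poses are not given: they have to be found in the camera images.
- sherd_center (a point): centre (half-way up) of the loose flat terracotta sherd: tile-like, 60 mm long (x), 46 mm wide (y), 12 mm thick (z), about 60 g, flat on the table; the biggest and squarest loose sherd. Top and underside are flat and parallel. Its sides at y = +-23 mm are parallel over the middle 44 mm of its length: grip it across these.
- sherd: the same sherd; origin at the centre of its underside, same axes. Its ends lie 30 mm from the centre; the -x end is 40 mm broad, the +x end 22 mm; either may go against the lip. Other loose sherds are under 25 mm wide, or triangular and 8 mm thick.
- reader_center (a point): centre (half-way up) of the loose hand-held colour reader, 80 mm high, about 220 g, standing upright on its measuring plate on the table. Its grey body, 36 mm (x) by 30 mm (y), reaches from 6 mm above the underside to the top: grip it across the 30 mm. z points from plate to top. Sherd and reader start on opposite sides (left, right), either way round.
- reader_plate (a point): centre of the flat underside of the reader's measuring plate (black, 44 mm in x, 38 mm in y, 6 mm thick), 40 mm below the reader's centre; axes as the reader's.
- reader: the colour reader as a body; origin at the centre of the plate's underside.
- stage_face (a point): centre of the upper face of the stage: an aluminium slab 74 mm along the slope (x), only 34 mm wide (y), 10 mm thick, on a fixed stand, face centre about 97 mm above the table. z is the outward normal, x points up the slope, away from the robot; the low edge is nearer the robot. Slope 14 to 31 degrees, different each time, as are the stand's place and yaw.
- stage_upper_edge (a point): middle of the upper end of the stage's face, 37 mm up the slope from its centre. At the low end a lip stands 5 mm above the face over the full width, inner side at x = -33 mm from the face's centre: a sherd touching the lip has its centre at x = -3 mm, z = +6 mm. The sherd overhangs the stage by 6 mm on both sides.
- stage: the tilting stage as a body; origin on its pivot, 24 mm below the face's centre along the normal; the pivot runs along y. Clamped stiffly: a push of 30 N square on the face does not turn it. Two cheeks (52 mm over their outer sides, tops 90 mm above the table) carry it, with a clamp knob at the +y side.
- sherd_small: small bystander sherd, about 34 x 20 x 9 mm (loose, leave alone)
- sherd_strip: narrow bystander sherd, about 50 x 18 x 11 mm (loose, leave alone)
- sherd_tri: triangular bystander sherd, about 34 x 33 x 8 mm (loose, leave alone)
- scale_bar: white photo scale bar, 100 x 20 x 8 mm (loose, leave alone)
- brush: cleaning brush lying on the table between the robot and the right half of the work area (loose, leave alone)
- jar: closed jar, 52 mm across, 70 mm high (loose, leave alone)
- weight: knobbed brass paperweight, 44 mm across, 48 mm high (loose, leave alone)
Not all that is in view belongs to the job. Leave any blue or purple look-alike of the sherd alone.

How it is judged:
On the way:
1. the flat sherd lies on the sloping stage, centred, lower edge at the lip, and has been let go (x of sherd_center in the frame of stage_face between -0.012 and 0.007 m and y of sherd_center in the frame of stage_face between -0.009 and 0.009 m and z of sherd_center in the frame of stage_face between 0.003 and 0.009 m and angle between the z axis of sherd_center and the z axis of stage_face, either way round below 0.07 rad and angle between the x axis of sherd_center and the x axis of stage_face, either way round below 0.2 rad and contact force between the fingers and sherd below 0.2 N and linear speed of sherd below 0.02 m/s), for 0.2 s.
At the end, for the whole second after the job is handed in: Sherd flat on the stage (4 deg; turned < 11 deg; 9 mm of centre line; 10 mm of the lip), untouched by the fingers; reader held, plate flush on it (3.5 deg, gap < 2 mm, within 12 mm lengthwise and 10 mm across of its middle), pressing with 4 to 30 N, at rest (x of sherd_center in the frame of stage_face between -0.012 and 0.007 m and y of sherd_center in the frame of stage_face between -0.009 and 0.009 m and z of sherd_center in the frame of stage_face between 0.003 and 0.009 m and angle between the z axis of sherd_center and the z axis of stage_face, either way round below 0.07 rad and angle between the x axis of sherd_center and the x axis of stage_face, either way round below 0.2 rad and x of reader_plate in the frame of sherd_center between -0.012 and 0.012 m and y of reader_plate in the frame of sherd_center between -0.01 and 0.01 m and z of reader_plate in the frame of sherd_center between 0.004 and 0.008 m and angle between the z axis of reader_plate and the z axis of stage_face, either way round below 0.06 rad and contact force between reader and sherd between 4 and 30 N and contact force between the fingers and reader above 3 N and contact force between the fingers and sherd below 0.2 N and contact force between reader and stage below 0.2 N and linear speed of each of reader, sherd below 0.01 m/s); the arm keeps its last pose, push and grip.
It fails at once if a bystander was moved by more than 30 mm (distance of any of sherd_small, sherd_strip, sherd_tri, scale_bar, brush, jar, weight from where it was at the start of the episode above 0.03 m).
It fails at once if the stage's tilt was changed (its upper edge moved over 4 mm) (distance of stage_upper_edge from where it was at the start of the episode above 0.004 m).
It fails at once if the reader was pressed on the sherd with over 45 N (contact force between reader and sherd above 45 N).
It also fails if it takes over 51 s, if anything falls off the work surface, if the arm or the gripper's body presses on something with over 40 N, if the wrist force passes 120 N, or if a joint passes its speed limit or range.

### The arm

A 6-joint arm with a two-finger parallel gripper is mounted at the origin on the work surface. World frame = base frame: x ahead of the robot, y to its left, z up, the work surface at z = 0. Lengths are in m, angles in rad, forces in N, time in s.
With the tool pointing down it reaches from about 0.35 to 0.775 m from the base axis. Payload 5.5 kg.
Tool frame: the origin (TCP) lies at the very end of the fingers, on their centre line; the grasp point (between the pads) lies 19 mm behind it; z points along the fingers, x is the direction in which the jaws open and shut, and the axes are right-handed (so a half turn about z gives the same grasp; the last joint's range is limited). The gripper opens to 85 mm and grips with 20 to 120 N. Pads are 22 mm wide; open, the fingers measure 114 mm over their backs; the gripper's body (76 mm by 85 mm) begins 54 mm behind the grasp point. The pads swing forward as they close: fully open they stand 13 mm farther back than shut.
Start: joints at [-1.406, 0.313, 0.046, 1.304, 0, 1.431], TCP at [0.173, -0.549, 0.231] pointing down, gripper open.
Joint ranges: [-2.76, 2.76], [-0.86, 1.69], [-1.03, 1.26], [-2.2, 2.34], [-1.47, 1.5], [-3.14, 3.14]. Speed limits (rad/s): [2.57, 2.57, 3.14, 3.14, 3.14, 3.14].

### API

Orientations are given as a unit quaternion [w, x, y, z].
In Python, from workcell import env gives the robot as it stands.
- The arm moves only by the shell command python3 -m inch 'ROWS' [FORCE]. ROWS is JSON, a list of rows, each a list of 7 numbers: the turn, a rotation vector about the tool's x, y, z each as a share of 8 degrees, from -1 to 1, then the shift along the tool's x, y, z each as a share of 0.05 m, from -1 to 1, then the closure, from 0 (fully open) to 1 (shut). A call has 1 to 12 rows; each row shifts and turns the commanded pose from where the row before left it, along the tool's axes as they then stand; what a row does not reach is not made up. A row lasts 1/10 s, in which the tool goes at most 50 mm and 8.59 degrees, less where a joint would pass 70% of its speed; a pose out of reach is approached as far as the arm can. A call with a number of a shift or a turn outside -1 to 1 is refused whole. A call with a gripper value outside its range is refused whole. The fingers move at their own pace and stop on an object; FORCE is the grip in N (left out, the last holds). Time passes only in rows, so rows that do not move let the fingers close. It gives the time, the measured TCP pose, the force and the opening at its end, in the units of the state.
- env.get_state(): the state, without advancing time (a new reading comes with each control period).
- env.read_camera(name): name is "scene" or "side" or "wrist"; returns the picture (420x560x3 uint8, red, green, blue); there is no depth.
- env.calibration(name): a dict with "fx", "fy", "cx", "cy" (pixels), "rvec" (rotation vector, rad) and "tvec" (3), from world to camera coordinates, as OpenCV has them; the wrist camera has in their place "hand_eye" (4x4, takes a point from camera to tool coordinates, whose origin is the TCP and whose axes are the tool frame's). Camera axes: x right, y down, z forward; pixel columns grow to the right and rows downward; lengths in m; the calibration is good to about 2 mm. A picture is of the moment at which its call begins: read the wrist's pose just before it. calibration takes no time and is no camera call.
- env.hand_in(): hands the job in, once; it reports no verdict.
The state is a dict: "clock": time; "joint_pos": joint angles; "qvel": joint speeds; "tau": joint torques, N m; "tcp_pos": TCP position; "orientation": TCP orientation; "wrist_force": force on the tool from outside, world axes, zero at the start; "ft_torque": the same for the moment, N m; "finger_gap": finger opening in m.
Only numpy, scipy, OpenCV 4.12 (cv2) and the standard library are available. Lean on these libraries where they do the work, as an engineer would, in place of code of your own. Each camera call takes 0.05 s, during which the arm holds its last target.

## Working session

There is one attempt and no reset: what is moved stays moved. The work goes in short steps, Python scripts to look and compute and a shell command to move; the robot and the scene stay as the last step left them, time stands still between calls to the robot, and variables do not carry over. Pictures are saved under pics/ and viewed, and the job is handed in when it is done.

```bash
ls; mkdir -p pics; python3 - <<'E'
from workcell import env
import cv2
s=env.get_state(); print(s)
for n in ["scene","side","wrist"]:
    im=env.read_camera(n); cv2.imwrite(f"pics/{n}0.png",im[:,:,::-1]); print(n,env.calibration(n))
E
```

```text
pics
{'clock': 0.0, 'joint_pos': array([-1.40559763e+00,  3.13973700e-01,  4.49785579e-02,  1.30360939e+00,
       -5.67218562e-05,  1.43119496e+00]), 'qvel': array([ 3.03260542e-05,  1.33177017e-03,  1.32966295e-04,  1.55254220e-03,
        1.20201833e-04, -2.07562317e-04]), 'tau': array([-6.36145960e-04, -4.80626750e+01,  2.98532063e+01,  1.90466561e-02,
       -2.50272415e-04, -1.00994592e-05]), 'tcp_pos': array([ 0.17244662, -0.5479892 ,  0.2304239 ]), 'orientation': array([-6.10752023e-04,  8.06257230e-01, -5.91564418e-01, -6.67220943e-04]), 'wrist_force': array([-0.29288457, -1.45739472,  0.48546156]), 'ft_torque': array([0.00358061, 0.01319541, 0.00860041]), 'finger_gap': 0.08533607226917342}
scene {'fx': 430.6668270862295, 'fy': 430.6668270862295, 'cx': 274.2155091174284, 'cy': 212.79310603604978, 'rvec': array([ 2.05796831,  1.57682995, -0.53831655]), 'tvec': array([-0.11023673, -0.36394931,  1.54985242])}
side {'fx': 540.9581480017574, 'fy': 540.9581480017574, 'cx': 284.6242704100302, 'cy': 210.4781357676497, 'rvec': array([ 0.73266628, -2.54625113,  1.18890358]), 'tvec': array([0.43141104, 0.26234419, 0.94331491])}
wrist {'fx': 330.2849635234497, 'fy': 330.2849635234497, 'cx': 278.05261473979886, 'cy': 206.89714665320548, 'hand_eye': array([[ 9.99999705e-01, -3.84552960e-04,  6.64169552e-04,
         1.34486381e-04],
       [ 1.80259702e-04,  9.58887089e-01,  2.83787805e-01,
        -7.24989599e-02],
       [-7.45995049e-04, -2.83787602e-01,  9.58886876e-01,
        -1.41450367e-01],
       [ 0.00000000e+00,  0.00000000e+00,  0.00000000e+00,
         1.00000000e+00]])}
```

View pics/scene0.png

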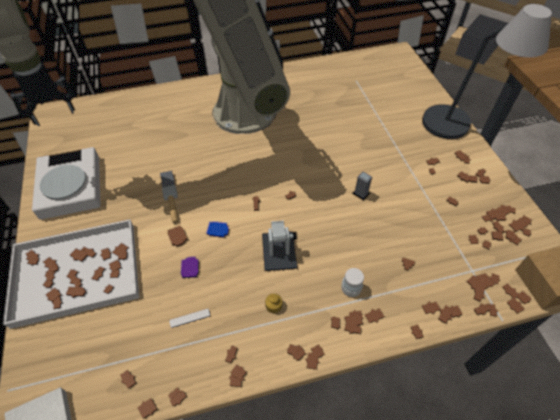

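View pics/side0.png

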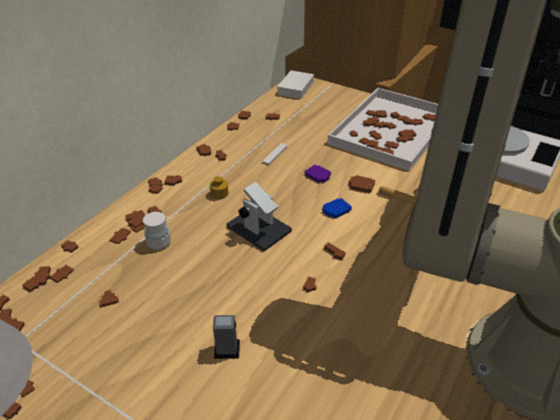

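View pics/wrist0.png

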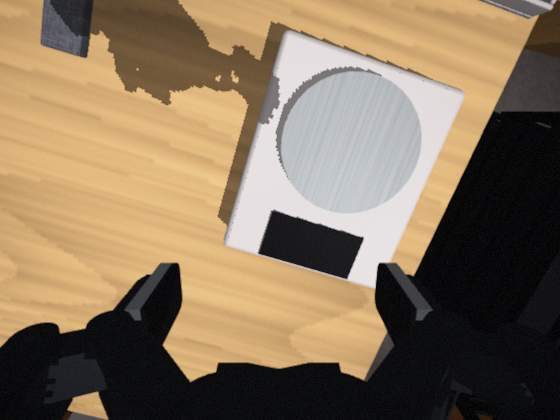

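The scene view shows the sherd at about (178,236), with the blue and purple decoys beside it. The stage is at (280,245), the reader at (363,185), and the brush at (170,195), just robot-side of the sherd. I'll write the helpers and take rough positions next.

```bash
cat > h.py <<'E'
import numpy as np, cv2
from scipy.spatial.transform import Rotation as R
from workcell import env
def q2R(q): return R.from_quat([q[1],q[2],q[3],q[0]]).as_matrix()
def cam(name,st=None):
    c=env.calibration(name); K=np.array([[c['fx'],0,c['cx']],[0,c['fy'],c['cy']],[0,0,1]])
    if name=='wrist':
        T=np.eye(4); T[:3,:3]=q2R(st['orientation']); T[:3,3]=st['tcp_pos']
        T=T@c['hand_eye']; Rw=T[:3,:3]; o=T[:3,3]
    else:
        Rc=cv2.Rodrigues(c['rvec'])[0]; Rw=Rc.T; o=-Rc.T@c['tvec']
    return K,Rw,o
def ray(C,px):
    K,Rw,o=C; px=np.atleast_2d(px).astype(float)
    d=np.c_[px,np.ones(len(px))]@np.linalg.inv(K).T@Rw.T
    return o,d/np.linalg.norm(d,axis=1,keepdims=True)
def onz(C,px,z):
    o,d=ray(C,px); return o+d*((z-o[2])/d[:,2])[:,None]
def proj(C,P):
    K,Rw,o=C; p=(np.atleast_2d(P)-o)@Rw@K.T; return p[:,:2]/p[:,2:]
def tri(C1,p1,C2,p2):
    o1,d1=ray(C1,p1);o2,d2=ray(C2,p2);out=[]
    for a,b in zip(d1,d2):
        s=np.linalg.lstsq(np.c_[a,-b],o2-o1,rcond=None)[0]
        A=o1+s[0]*a;B=o2+s[1]*b; out.append(np.r_[(A+B)/2,np.linalg.norm(A-B)])
    return np.array(out)
def shot(name,tag):
    st=env.get_state(); im=env.read_camera(name)[:,:,::-1].copy(); cv2.imwrite(f"pics/{tag}.png",im); return st,im
def delta(st,p,Rt):
    "rows' units from the present pose to pose (p,Rt): total shift in tool axes (m), rotvec in tool axes (deg)"
    R0=q2R(st['orientation']); return R0.T@(np.array(p)-st['tcp_pos']), np.degrees(R.from_matrix(R0.T@Rt).as_rotvec())
E
python3 - <<'E'
from h import *
S=cam('scene');D=cam('side')
print('cam o',S[2],D[2])
for n,p,z in [('sherd',(178,236),.012),('blue',(218,230),.012),('purple',(190,267),.012),('reader top',(364,180),.08),('reader base',(361,196),0),('brush',(175,213),.01),('stage',(280,240),.097),('jar',(352,283),.035),('weight',(274,302),.02),('bar',(190,318),.008)]:
    print(n,onz(S,p,z)[0].round(3))
for n,p,z in [('sherd',(362,184),.012),('reader top',(226,322),.08),('stage',(262,198),.097),('jar',(157,232),.035)]:
    print('side',n,onz(D,p,z)[0].round(3))
a=cv2.imread('pics/scene0.png')[200:290,140:340];b=cv2.imread('pics/side0.png')[160:260,200:320]
cv2.imwrite('pics/ca.png',cv2.resize(a,None,fx=4,fy=4,interpolation=cv2.INTER_CUBIC))
cv2.imwrite('pics/cb.png',cv2.resize(b,None,fx=6,fy=6,interpolation=cv2.INTER_CUBIC))
E
```

```text
cam o [ 1.20775163 -0.18915343  1.02577324] [0.06759113 0.69872098 0.80746729]
sherd [ 0.483 -0.295  0.012]
blue [ 0.493 -0.182  0.012]
purple [ 0.592 -0.276  0.012]
reader top [0.48  0.257 0.08 ]
reader base [0.476 0.261 0.   ]
brush [ 0.398 -0.294  0.01 ]
stage [ 0.626 -0.034  0.097]
jar [0.761 0.119 0.035]
weight [ 0.753 -0.085  0.02 ]
bar [ 0.734 -0.297  0.008]
side sherd [ 0.47  -0.29   0.012]
side reader top [0.46  0.263 0.08 ]
side stage [ 0.584 -0.029  0.097]
side jar [0.754 0.122 0.035]
```

View pics/ca.png

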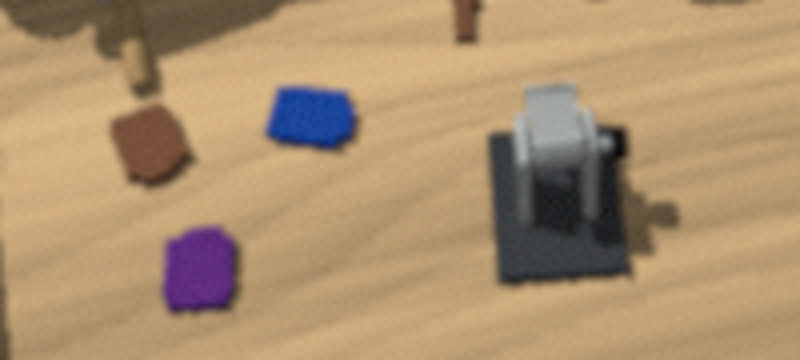

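View pics/cb.png

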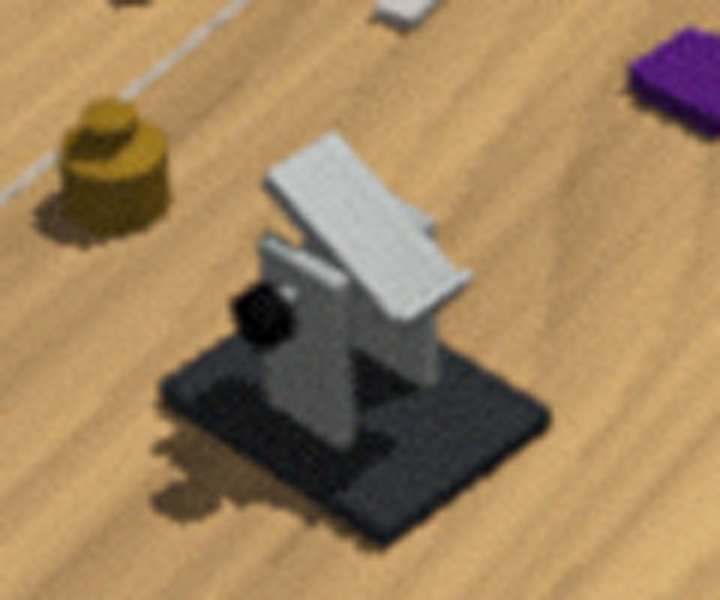

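```bash
python3 -m inch '[[0,0,0,-0.3,-0.72,0,0],[0,0,0,-0.3,-0.72,0,0],[0,0,0,-0.3,-0.72,0,0],[0,0,0,-0.3,-0.72,0,0],[0,0,0,-0.3,-0.72,0,0],[0,0,0,-0.3,-0.72,0,0],[0,0,0,-0.3,-0.72,0,0],[0,0,0,-0.3,-0.72,0,0],[0,0,0,-0.3,-0.72,0,0],[0,0,0,-0.3,-0.72,0,0],[0,0,0,-0.3,-0.72,0,0],[0,0,0,0,0,0,0]]'; python3 - <<'E'
from h import *
st,im=shot('wrist','w1'); print(st['tcp_pos'],st['orientation'],st['qvel'].round(2))
E
```

```text
clock: 1.35
tcp_pos: [0.5035, -0.2692, 0.2308]
orientation: [-0.001, 0.808, -0.589, -0.0]
wrist_force: [0.3, -0.1, -0.8]
finger_gap: 0.0854
[ 0.50345355 -0.26917882  0.23076096] [-6.16456361e-04  8.07872103e-01 -5.89357506e-01 -1.20985910e-04] [-0.06 -0.02 -0.02  0.   -0.04 -0.05]
```

View pics/w1.png

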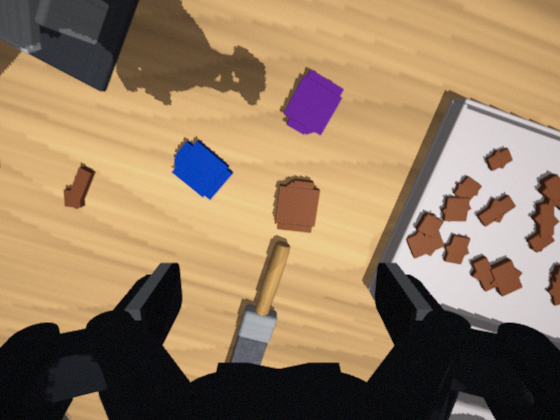

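The wrist view shows the sherd at about (297,205), with its broad end down at the brush tip (283,245). The decoys are at (202,168) and (313,102). Next I'll measure its pose.

```bash
cat >> h.py <<'E'
def sherdpose(st,im,near,z=0.012):
    hsv=cv2.cvtColor(im,cv2.COLOR_BGR2HSV)
    m=(((hsv[...,0]<12)|(hsv[...,0]>172))&(hsv[...,1]>110)&(hsv[...,2]>50)).astype(np.uint8)
    m=cv2.morphologyEx(m,cv2.MORPH_OPEN,np.ones((3,3)))
    cs=cv2.findContours(m,cv2.RETR_EXTERNAL,cv2.CHAIN_APPROX_NONE)[0]
    c=min(cs,key=lambda c:abs(c[:,0].mean(0)-near).sum()+(1e4 if cv2.contourArea(c)<400 else 0))
    return c[:,0]
E
python3 - <<'E'
from h import *
st=env.get_state(); im=cv2.imread('pics/w1.png'); C=cam('wrist',st)
c=sherdpose(st,im,(297,205)); P=onz(C,c,.012)
r=cv2.minAreaRect((P[:,:2]*1000).astype(np.float32)); print(r); print(cv2.boxPoints(r))
# width profile
a=np.radians(r[2]); 
for k in (0,1):
    u=np.array([np.cos(a),np.sin(a)]) if k==0 else np.array([-np.sin(a),np.cos(a)])
    v=np.array([-u[1],u[0]]); q=P[:,:2]*1000-np.array(r[0])
    print(u,[(t,(q[abs(q@u-t)<1.5]@v).min().round(1),(q[abs(q@u-t)<1.5]@v).max().round(1)) for t in range(-28,29,7) if (abs(q@u-t)<1.5).any()])
big=cv2.resize(im[160:270,240:360],None,fx=5,fy=5); cv2.imwrite('pics/w1c.png',big)
E
```

```text
((477.5707092285156, -300.7611999511719), (59.470951080322266, 44.98833465576172), 11.295225143432617)
[[ 444.0054  -284.52686]
 [ 452.817   -328.6438 ]
 [ 511.13602 -316.99554]
 [ 502.32443 -272.8786 ]]
[0.98063098 0.19586442] [(-28, np.float64(-19.0), np.float64(18.3)), (-21, np.float64(-21.6), np.float64(21.4)), (-14, np.float64(-22.1), np.float64(22.1)), (-7, np.float64(-22.2), np.float64(21.8)), (0, np.float64(-22.3), np.float64(22.5)), (7, np.float64(-22.4), np.float64(22.1)), (14, np.float64(-22.5), np.float64(21.8)), (21, np.float64(-21.5), np.float64(21.3)), (28, np.float64(-13.7), np.float64(9.8))]
[-0.19586442  0.98063098] [(-21, np.float64(-21.6), np.float64(20.3)), (-14, np.float64(-28.7), np.float64(29.7)), (-7, np.float64(-29.2), np.float64(29.3)), (0, np.float64(-29.6), np.float64(28.8)), (7, np.float64(-28.9), np.float64(29.6)), (14, np.float64(-23.5), np.float64(29.2)), (21, np.float64(-21.5), np.float64(22.4))]
```

View pics/w1c.png

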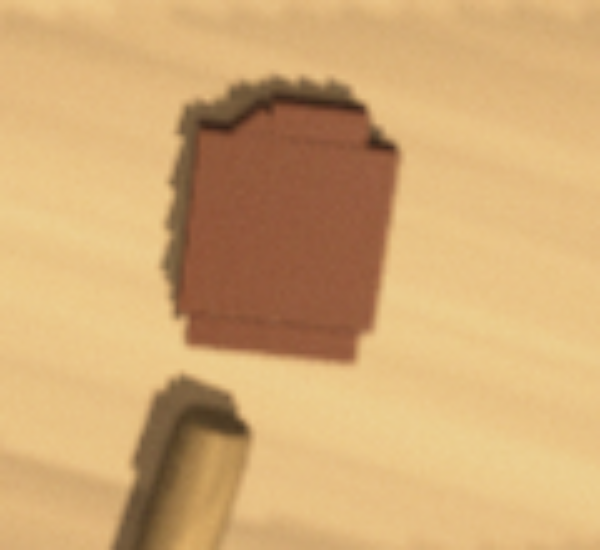

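```bash
python3 - <<'E'
from h import *
st=env.get_state()
y=np.array([.196,-.981,0]);y/=np.linalg.norm(y); z=np.array([0,0,-1.]); Rt=np.c_[y,np.cross(z,y),z]
print(delta(st,[.4776,-.3008,.06],Rt)); print(Rt[:,1])
E
```

```text
(array([0.02153196, 0.03228419, 0.17073574]), array([0.03421697, 0.03414064, 6.39609289]))
[-0.9806191 -0.1959239 -0.       ]
```

```bash
python3 -m inch '[[0,0,0,0.108,0.161,0.854,0],[0,0,0,0.108,0.161,0.854,0],[0,0,0,0.108,0.161,0.854,0],[0,0,0,0.108,0.161,0.854,0],[0,0,0.8,0,0,0,0],[0,0,0,0,0,0,0],[0,0,0,0,0,0,0]]'; python3 - <<'E'
from h import *
st,im=shot('wrist','w2')
y=np.array([.196,-.981,0]);y/=np.linalg.norm(y); z=np.array([0,0,-1.]); Rt=np.c_[y,np.cross(z,y),z]
print(delta(st,[.4776,-.3008,.001],Rt))
E
```

```text
clock: 2.1
tcp_pos: [0.4763, -0.3036, 0.061]
orientation: [0.0, 0.772, -0.635, 0.0]
wrist_force: [-0.6, 0.4, 0.6]
finger_gap: 0.0856
(array([-0.00258529, -0.00180249,  0.0600277 ]), array([-0.02023524, -0.04897894, -0.17293124]))
```

View pics/w2.png

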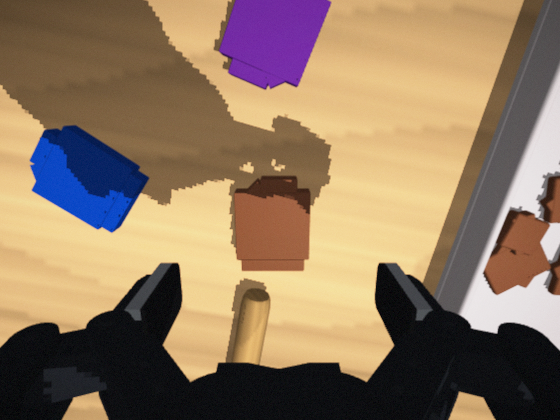

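```bash
python3 -m inch '[[0,0,0,-0.06,-0.036,0.5,0],[0,0,0,0,0,0.4,0],[0,0,0,0,0,0.2,0],[0,0,0,0,0,0.1,0],[0,0,0,0,0,0,0]]'; python3 -m inch '[[0,0,0,0,0,0,1],[0,0,0,0,0,0,1],[0,0,0,0,0,0,1],[0,0,0,0,0,0,1],[0,0,0,0,0,0,1],[0,0,0,0,0,0,1]]' 45; python3 - <<'E'
from h import *
st,im=shot('wrist','w3')
E
```

```text
clock: 2.65
tcp_pos: [0.4779, -0.2995, 0.0007]
orientation: [0.0, 0.772, -0.635, 0.0]
wrist_force: [-0.4, 0.3, -1.2]
finger_gap: 0.0855
clock: 3.25
tcp_pos: [0.4785, -0.2999, 0.0016]
orientation: [0.0, 0.772, -0.636, 0.001]
wrist_force: [-0.3, -0.5, 5.8]
finger_gap: 0.0443
```

View pics/w3.png

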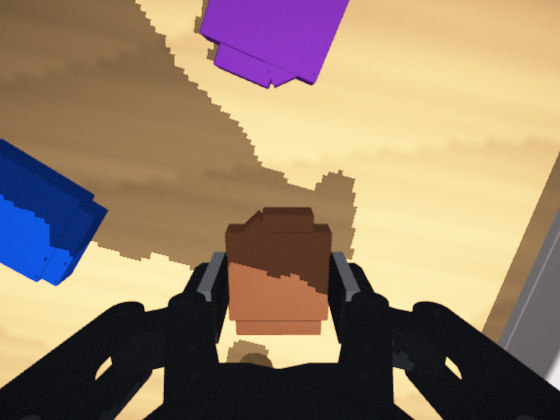

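```bash
python3 -m inch '[[0,0,0,0,0,-0.5,1],[0,0,0,0,0,-1,1],[0,0,0,0,0,-1,1],[0,0,0,0,0,-1,1],[0,0,0,-0.5,0,-1,1],[0,0,0,-0.86,-0.31,-0.4,1],[0,0,0,-0.86,-0.31,0,1],[0,0,0,-0.86,-0.31,0,1],[0,0,0,-0.86,-0.31,0,1],[0,0,0,-0.86,-0.31,0,1],[0,0,0,-0.4,-0.31,0,1],[0,0,0,0,0,0,1]]';python3 -m inch '[[0,0,0,0,0,0,1]]'; python3 - <<'E'
from h import *
st,im=shot('wrist','w4'); np.save('st4.npy',st,allow_pickle=True); print(st['tcp_pos'],st['orientation'],abs(st['qvel']).max())
E
```

```text
clock: 4.5
tcp_pos: [0.5201, -0.0259, 0.2402]
orientation: [-0.0, 0.773, -0.634, -0.0]
wrist_force: [-0.2, -0.7, -1.0]
finger_gap: 0.0446
clock: 4.6
tcp_pos: [0.5195, -0.0285, 0.24]
orientation: [0.0, 0.772, -0.635, -0.0]
wrist_force: [0.2, -0.8, 0.5]
finger_gap: 0.0444
[ 0.51945551 -0.02848587  0.23999581] [ 3.47034633e-04  7.72487979e-01 -6.35029288e-01 -7.28474413e-05] 0.031212098268306343
```

View pics/w4.png

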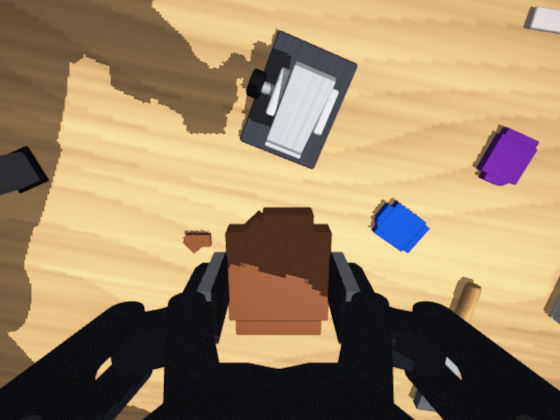

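The stage is at about (300,110), turned roughly 20° relative to the tool. I'll zoom in and find its corners.

```bash
python3 - <<'E'
from h import *
im=cv2.imread('pics/w4.png')
cv2.imwrite('pics/w4c.png',cv2.resize(im[20:180,220:380],None,fx=3.7,fy=3.7,interpolation=cv2.INTER_CUBIC))
E
```

```text
(no output)
```

View pics/w4c.png

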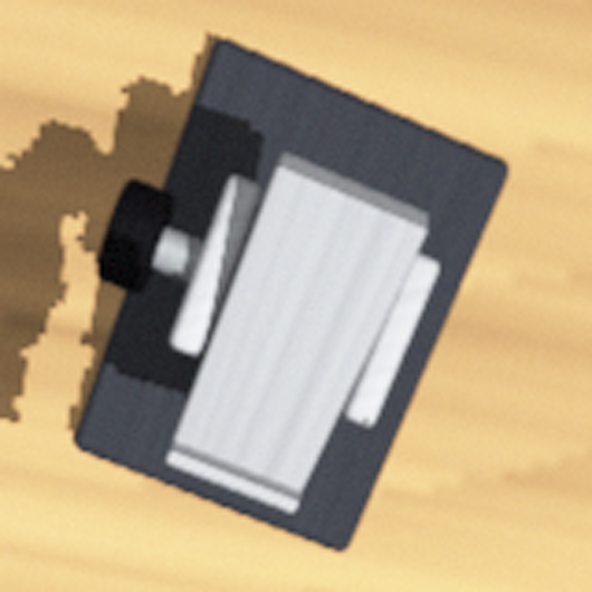

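```bash
python3 - <<'E'
from h import *
st=np.load('st4.npy',allow_pickle=True).item(); C=cam('wrist',st)
f=lambda l:np.array(l)/3.7+np.array([220,20])
b=onz(C,f([(215,40),(507,165),(343,548),(78,440)]),.01); print(b.round(4))
for a,c in ((3,0),(2,1)): d=b[c]-b[a]; print(np.degrees(np.arctan2(d[1],d[0])),np.linalg.norm(d))
for a,c in ((1,0),(2,3)): d=b[c]-b[a]; print(np.degrees(np.arctan2(d[1],d[0]))-90,np.linalg.norm(d))
print(b.mean(0))
F=onz(C,f([(285,167),(424,228),(303,490),(183,447)]),.1); print(F.round(4),F.mean(0))
o=C[2]; print(o)
E
```

```text
[[ 6.652e-01 -3.000e-04  1.000e-02]
 [ 6.501e-01 -8.690e-02  1.000e-02]
 [ 5.353e-01 -6.580e-02  1.000e-02]
 [ 5.517e-01  1.910e-02  1.000e-02]]
-9.671732974200967 0.11514523444010857
-10.411990022754324 0.11668853025811407
-9.928529326783035 0.08798014956534021
-10.948924756906578 0.0864931892843054
[ 0.60056855 -0.03348208  0.01      ]
[[ 0.6261 -0.0231  0.1   ]
 [ 0.62   -0.0551  0.1   ]
 [ 0.56   -0.0414  0.1   ]
 [ 0.5642 -0.0127  0.1   ]] [ 0.59259611 -0.03305155  0.1       ]
[ 0.59070042 -0.01450906  0.3814005 ]
```

```bash
python3 -m inch '[[0,0,0.89,0,0,0,1],[0,0,0.89,0,0,0,1],[0,0,0.89,0,0,0,1],[0,0,0,0,0,0.4,1],[0,0,0,0.6,0,0.4,1],[0,0,0,0.6,0,0.4,1],[0,0,0,0.4,0,0,1],[0,0,0,0,0,0,1],[0,0,0,0,0,0,1]]'; python3 - <<'E'
from h import *
st,im=shot('wrist','w5'); np.save('st5.npy',st,allow_pickle=True)
E
python3 -m inch '[[0,0,0,-0.8,0,0,1],[0,0,0,-0.8,0,0,1],[0,0,0,-0.8,0,0,1],[0,0,0,-0.8,0,0,1],[0,0,0,0,0,0,1],[0,0,0,0,0,0,1]]'; python3 - <<'E'
from h import *
st,im=shot('wrist','w6'); np.save('st6.npy',st,allow_pickle=True)
a=cv2.imread('pics/w5.png');b=im
cv2.imwrite('pics/w56.png',np.hstack([a[:,:][20:220,:],b[20:220,:]])[:, :])
E
```

```text
clock: 5.55
tcp_pos: [0.505, -0.1089, 0.1803]
orientation: [0.0, -0.64, 0.769, 0.0]
wrist_force: [0.1, 0.1, 0.1]
finger_gap: 0.0444
clock: 6.2
tcp_pos: [0.5286, 0.0179, 0.1808]
orientation: [0.009, -0.659, 0.752, 0.008]
wrist_force: [0.3, -0.7, -1.2]
finger_gap: 0.0444
```

View pics/w5.png

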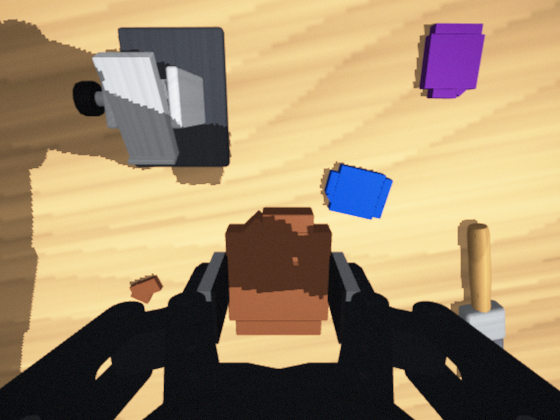

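View pics/w6.png

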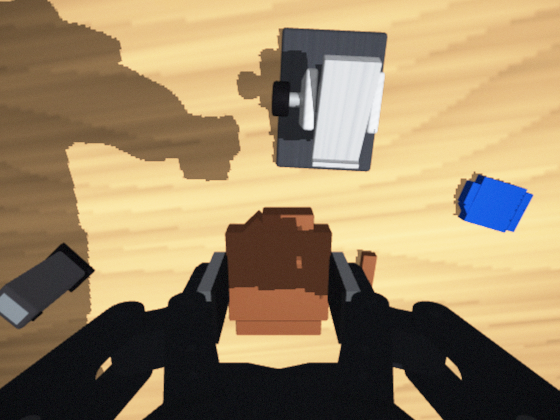

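```bash
python3 - <<'E'
from h import *
s=env.get_state(); print(s['joint_pos'].round(3),s['tcp_pos'],s['orientation'],s['qvel'].round(3)); R0=q2R(s['orientation']);print(R0.round(3))
a=np.load('st5.npy',allow_pickle=True).item(); print(a['joint_pos'].round(3),a['orientation'],a['tcp_pos'])
for n in (5,6):
    im=cv2.imread(f'pics/w{n}.png'); x0=70 if n==5 else 250
    cv2.imwrite(f'pics/w{n}c.png',cv2.resize(im[15:185,x0:x0+170],None,fx=3.5,fy=3.5,interpolation=cv2.INTER_CUBIC))
E
```

```text
[-0.133  0.243 -0.175  1.154  0.025  3.141] [0.52851476 0.01738003 0.18070467] [ 0.0094381  -0.65862895  0.75236222  0.00836156] [-0.015 -0.    -0.004 -0.002  0.003 -0.001]
[[-0.132 -0.991  0.003]
 [-0.991  0.132  0.025]
 [-0.025  0.    -1.   ]]
[-0.368  0.222 -0.202  1.146  0.     2.956] [ 4.55803209e-05 -6.39584511e-01  7.68720785e-01  7.08723504e-05] [ 0.50495907 -0.10891368  0.18027554]
```

View pics/w5c.png

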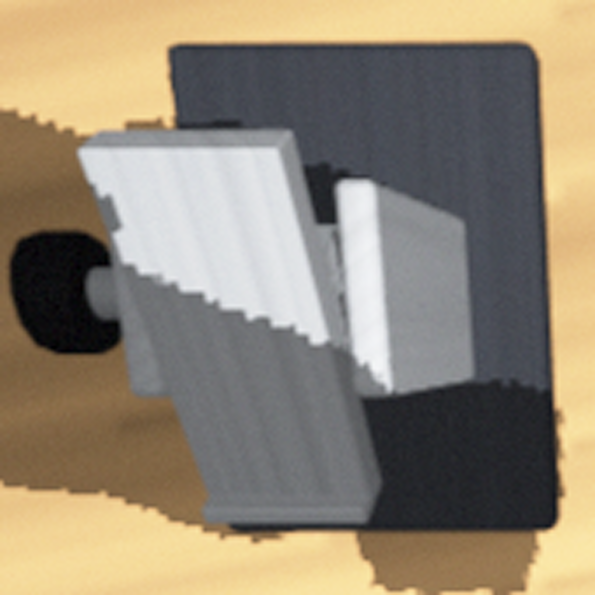

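View pics/w6c.png

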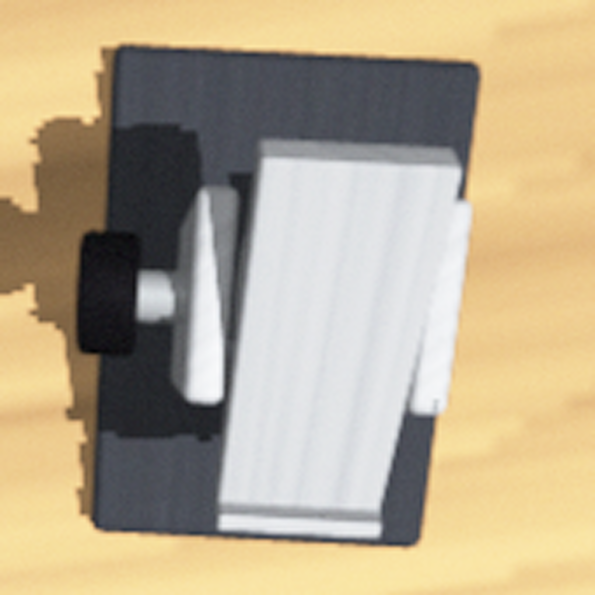

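Joint 6 sat at its limit (3.14) in the second view, so I'll need the half-turned grasp. I'll triangulate the face corners from these three views first.

```bash
cat >> h.py <<'E'
def multi(obs):
    "obs: list of (C,px) -> least-squares ray meeting point, rms distance"
    A=np.zeros((3,3));b=np.zeros(3);L=[]
    for C,p in obs:
        o,d=ray(C,p);M=np.eye(3)-np.outer(d[0],d[0]);A+=M;b+=M@o;L.append((o,M))
    X=np.linalg.solve(A,b); return X,[np.linalg.norm(M@(X-o)) for o,M in L]
def frame(P):
    "P: UL,UR,LR,LL on the face -> centre, x,y,z axes"
    UL,UR,LR,LL=P; x=(UL+UR-LL-LR)/2; lx=np.linalg.norm(x); x/=lx
    y=(UL+LL-UR-LR)/2; ly=np.linalg.norm(y); y=y-x*(x@y); y/=np.linalg.norm(y); z=np.cross(x,y)
    c=(UL+UR)/2-.037*x; c2=(LL+LR)/2+.033*x
    print('len',lx,ly,'slope',np.degrees(np.arcsin(x[2])),'yaw',np.degrees(np.arctan2(x[1],x[0])),'roll',np.degrees(np.arcsin(y[2])),'c',c.round(4),c2.round(4)); return (c+c2)/2,x,y,z
E
cat > st.py <<'E'
from h import *
V=[]
for n,off,s,pts in [(4,(220,20),3.7,[(285,167),(424,228),(303,490),(183,447)]),(5,(70,15),3.5,[(78,149),(278,147),(368,505),(207,503)]),(6,(250,15),3.5,[(261,156),(462,166),(383,511),(220,508)])]:
    V.append((cam('wrist',np.load(f'st{n}.npy',allow_pickle=True).item()),(np.array(pts)+.5)/s+np.array(off)-.5))
E
python3 - <<'E'
from st import *
P=[]
for k in range(4):
    X,e=multi([(C,p[k]) for C,p in V]); P.append(X); print(X.round(4),np.round(e,4))
frame(P)
for sub in ((0,1),(1,2)):
    frame([multi([(V[i][0],V[i][1][k]) for i in sub])[0] for k in range(4)])
E
```

```text
[ 0.6247 -0.0212  0.1127] [0.001  0.0003 0.0008]
[ 0.619  -0.0533  0.1114] [0.0004 0.0001 0.0003]
[ 0.5574 -0.0426  0.0825] [0.001  0.0014 0.0004]
[ 0.5628 -0.0106  0.0836] [0.0014 0.0004 0.0012]
len 0.06909898605713115 0.03253112940560605 slope 24.81969118246862 yaw -9.791894570199744 roll 1.729111767189717 c [ 0.5888 -0.0316  0.0965] [ 0.5896 -0.0317  0.0969]
len 0.06844315714543285 0.03153867221775362 slope 24.019672635962618 yaw -9.493531021161122 roll 6.736040947685836 c [ 0.5884 -0.032   0.0976] [ 0.5898 -0.0323  0.0982]
len 0.06982159949373783 0.03355539941573152 slope 25.12431027135497 yaw -10.000636023373817 roll -0.5260388218517527 c [ 0.5889 -0.0312  0.096 ] [ 0.5891 -0.0312  0.0961]
```

```bash
python3 -m inch '[[0,0,-1,0,0,0,1],[0,0,-1,0,0,0,1],[0,0,-1,0,0,0,1],[0,0,-1,0,0,0,1],[0,0,-1,0,0,0,1],[0,0,-1,0,0,0,1],[0,0,-1,0,0,0,1],[0,0,-1,0,0,0,1],[0,0,-1,0,0,0,1],[0,0,-1,0,0,0,1],[0,0,-1,0,0,0,1]]'; python3 -m inch '[[0,0,-1,0,0,0,1],[0,0,-1,0,0,0,1],[0,0,-1,0,0,0,1],[0,0,-1,0,0,0,1],[0,0,-1,0,0,0,1],[0,0,-1,0,0,0,1],[0,0,-1,0,0,0,1],[0,0,-1,0,0,0,1],[0,0,-1,0,0,0,1],[0,0,-1,0,0,0,1],[0,0,-1,0,0,0,1]]'; cat > goal.py <<'E'
from h import *
a=np.radians(25.0);yw=np.radians(-10.0)
xs=np.array([np.cos(a)*np.cos(yw),np.cos(a)*np.sin(yw),np.sin(a)]); ys=np.array([-np.sin(yw),np.cos(yw),0]); ns=np.cross(xs,ys)
Cs=np.array([.5892,-.0315,.0967]); Rt=np.c_[ys,xs,-ns]
def sp(x,y,z): return Cs+x*xs+y*ys+z*ns
def instage(p): return np.array([xs,ys,ns])@(np.array(p)-Cs)
E
python3 - <<'E'
from goal import *
st=env.get_state(); print(st['joint_pos'].round(3),st['tcp_pos'])
# sherd in tool frame from w5
im=cv2.imread('pics/w5.png'); c=sherdpose(None,im,(278,270))
F=dict(orientation=[1,0,0,0],tcp_pos=np.zeros(3)); C=cam('wrist',F); P=onz(C,c,-.0104)*1000
print(cv2.minAreaRect(P[:,:2].astype(np.float32)),P.min(0),P.max(0))
print(delta(st,sp(-.003,0,.08),Rt))
E
```

```text
clock: 7.35
tcp_pos: [0.5285, 0.0164, 0.1806]
orientation: [-0.013, 0.997, -0.082, 0.001]
wrist_force: [-0.8, 1.1, -1.3]
finger_gap: 0.0444
clock: 8.45
tcp_pos: [0.5284, 0.0164, 0.1806]
orientation: [-0.009, 0.774, 0.633, 0.009]
wrist_force: [0.3, -0.3, -0.2]
finger_gap: 0.0446
[-0.135  0.243 -0.175  1.154  0.025  0.063] [0.52842238 0.01639672 0.18061621]
((0.0020847320556640625, -1.9239463806152344), (61.53657913208008, 45.08434295654297), 89.99545288085938) [-22.53949628 -32.69200027 -10.4       ] [ 22.545466    28.84584146 -10.4       ]
(array([-0.03615041,  0.03253987,  0.0117058 ]), array([-25.09289397,  -1.12485747,  -1.67440273]))
```

```bash
python3 -m inch '[[-1,0,0,-0.3,0,0,1],[-1,0,0,-0.3,0,0,1],[-1,0,-0.2,0,0,0,1],[-0.14,-0.14,0,0,0,0,1],[0,0,0,0,0,0,1],[0,0,0,0,0,0,1]]'; python3 - <<'E'
from goal import *
st=env.get_state(); print(st['joint_pos'].round(3),instage(st['tcp_pos']))
print(delta(st,sp(.0024,0,.06),Rt))
E
```

```text
clock: 9.05
tcp_pos: [0.5252, -0.0123, 0.1824]
orientation: [0.168, 0.751, 0.624, 0.139]
wrist_force: [1.2, 0.0, -0.3]
finger_gap: 0.0445
[-0.173 -0.087 -0.642  0.577 -0.006  0.01 ] [-0.02391646  0.00780183  0.10571658]
(array([-0.00732562,  0.0262398 ,  0.04583927]), array([ 0.17473078,  0.32232597, -0.47678828]))
```

```bash
python3 -m inch '[[0.02,0.04,-0.06,-0.147,0.525,0,1],[0,0,0,0,0,0.45,1],[0,0,0,0,0,0.45,1],[0,0,0,0,0,0,1],[0,0,0,0,0,0,1]]'; python3 - <<'E'
from goal import *
st,im=shot('wrist','w7');np.save('st7.npy',st,allow_pickle=True); print(instage(st['tcp_pos']))
print(delta(st,sp(.0024,0,.0066),Rt))
st,im=shot('side','s7'); st,im2=shot('scene','c7')
cv2.imwrite('pics/s7c.png',np.hstack([cv2.resize(im[140:260,190:310],None,fx=3.3,fy=3.3),cv2.resize(im2[180:300,220:340],None,fx=3.3,fy=3.3)]))
E
```

```text
clock: 9.55
tcp_pos: [0.5648, -0.0268, 0.1506]
orientation: [0.165, 0.748, 0.628, 0.138]
wrist_force: [0.0, 0.5, -0.2]
finger_gap: 0.0446
[0.00023838 0.00041521 0.0593801 ]
(array([-0.00042708,  0.00233247,  0.05277273]), array([-0.18574458, -0.01145733,  0.03345372]))
```

View pics/w7.png

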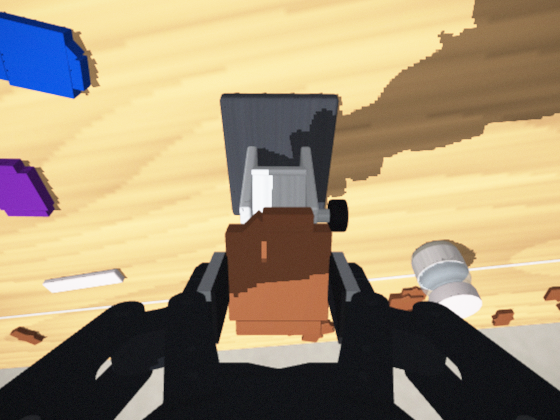

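View pics/s7c.png

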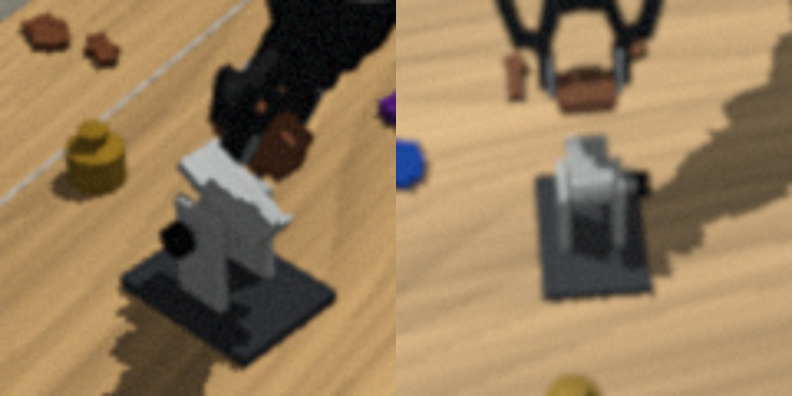

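Seen from w7, the stage (columns 251–306) and the sherd (227–330) share a centre at about 278, so they're aligned. I'll descend to 5 mm above the face.

```bash
python3 -m inch '[[0,0,0,0,0.05,0.4,1],[0,0,0,0,0,0.4,1],[0,0,0,0,0,0.2,1],[0,0,0,0,0,0.05,1],[0,0,0,0,0,0,1],[0,0,0,0,0,0,1]]'; python3 - <<'E'
from goal import *
st,im=shot('side','s8'); print(instage(st['tcp_pos']),st['wrist_force']);print(delta(st,sp(.0024,0,.0016),Rt))
_,im2=shot('wrist','w8')
cv2.imwrite('pics/s8c.png',np.hstack([cv2.resize(im[140:260,190:310],None,fx=3.3,fy=3.3),cv2.resize(im2[100:300,180:380],None,fx=1.98,fy=1.98)]))
E
```

```text
clock: 10.3
tcp_pos: [0.5875, -0.0306, 0.1045]
orientation: [0.165, 0.748, 0.628, 0.139]
wrist_force: [0.0, -0.7, -0.8]
finger_gap: 0.0446
[0.00161335 0.00054004 0.00782609] [ 0.02129082 -0.72480572 -0.78763085]
(array([-0.00054205,  0.00079344,  0.00622506]), array([-0.06650696, -0.01257807,  0.04658007]))
```

View pics/s8c.png

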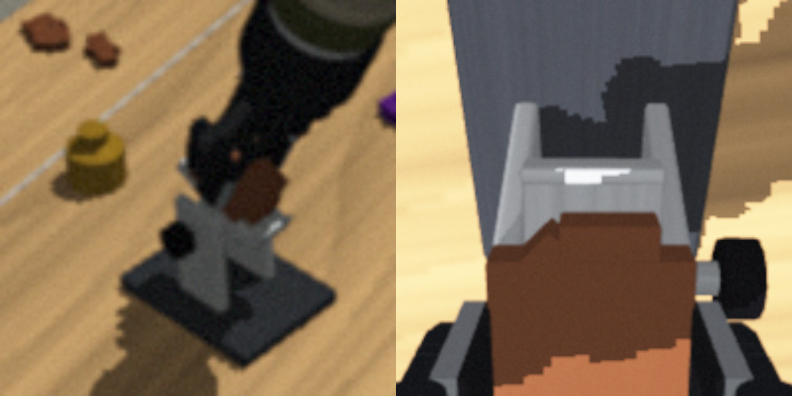

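```bash
python3 - <<'E'
from goal import *
st=env.get_state(); C=cam('wrist',st)
def onstage(px,z):
    o,d=ray(C,px); n=ns; t=(z-(o-Cs)@n)/(d@n); return np.array([instage(o+d[i]*t[i]) for i in range(len(d))])
zt=instage(st['tcp_pos'])[2]
px=lambda a:np.array(a)/1.98+[180,100]
print('lip low/top',onstage(px([(524,183),(662,183),(524,160),(662,160)]),.005).round(4))
print('sherd end',onstage(px([(562,213),(655,213),(487,262),(690,262)]),zt+.0104).round(4))
E
```

```text
lip low/top [[-0.0349  0.0754  0.005 ]
 [-0.0349  0.1068  0.005 ]
 [-0.0402  0.0746  0.005 ]
 [-0.0402  0.1057  0.005 ]]
sherd end [[-0.0317  0.0774  0.0183]
 [-0.0317  0.0969  0.0183]
 [-0.0208  0.0631  0.0183]
 [-0.0208  0.1065  0.0183]]
```

```bash
python3 - <<'E'
from goal import *
st=env.get_state(); C=cam('wrist',st)
def onstage(px,z):
    o,d=ray(C,px); n=ns; t=(z-(o-Cs)@n)/(d@n); return np.array([instage(o+d[i]*t[i]) for i in range(len(d))])
zt=instage(st['tcp_pos'])[2]
px=lambda a:(np.array(a)-[396,0])/1.98+[180,100]
print('lip low/top',onstage(px([(524,183),(662,183)]),.005).round(4))
print('sherd end',onstage(px([(487,262),(690,262)]),zt+.0104).round(4))
E
python3 -m inch '[[0,0,0,0,0,0.06,1],[0,0,0,0,0,0.03,1],[0,0,0,0,0,0,1]]'
```

```text
lip low/top [[-0.0348 -0.0147  0.005 ]
 [-0.0348  0.0167  0.005 ]]
sherd end [[-0.0207 -0.0217  0.0183]
 [-0.0207  0.0218  0.0183]]
clock: 10.7
tcp_pos: [0.5892, -0.031, 0.0996]
orientation: [0.165, 0.748, 0.628, 0.139]
wrist_force: [-0.1, 0.3, 1.0]
finger_gap: 0.0444
```

```bash
for i in 1; do python3 -m inch '[[0,0,0,0.01,0,0.02,1],[0,0,0,0,0,0,1]]'; done; python3 -c "
from goal import *
s=env.get_state();print(instage(s['tcp_pos']),s['wrist_force']@np.array([xs,ys,ns]).T)"; python3 -m inch '[[0,0,0,0,0,0.02,1],[0,0,0,0,0,0,1]]'; python3 -c "
from goal import *
s=env.get_state();print(instage(s['tcp_pos']),s['wrist_force']@np.array([xs,ys,ns]).T)"
```

```text
clock: 10.9
tcp_pos: [0.5894, -0.031, 0.099]
orientation: [0.165, 0.748, 0.628, 0.138]
wrist_force: [-6.4, -0.8, 6.8]
finger_gap: 0.0447
[0.00104047 0.00056095 0.00205148] [-2.68104884 -1.92007693  8.78472992]
clock: 11.1
tcp_pos: [0.5895, -0.031, 0.0983]
orientation: [0.165, 0.748, 0.628, 0.138]
wrist_force: [-8.8, -0.2, 9.3]
finger_gap: 0.0449
[0.00088743 0.00057516 0.00137537] [-3.86820365 -1.75413038 12.048276  ]
```

```bash
python3 -m inch '[[0,0,0,0,-0.03,-0.02,1],[0,0,0,0,0,0,1]]'; python3 -c "
from goal import *
s=env.get_state();print(instage(s['tcp_pos']),s['wrist_force']@np.array([xs,ys,ns]).T)"; python3 -m inch '[[0,0,0,0,-0.03,0,1],[0,0,0,0,0,0,1]]'; python3 -c "
from goal import *
s=env.get_state();print(instage(s['tcp_pos']),s['wrist_force']@np.array([xs,ys,ns]).T)"
```

```text
clock: 11.3
tcp_pos: [0.5885, -0.0304, 0.0984]
orientation: [0.165, 0.748, 0.628, 0.139]
wrist_force: [-2.2, 0.6, 3.5]
finger_gap: 0.0445
[-0.0001146   0.00096043  0.0019144 ] [-0.58988306  0.16922152  4.12614039]
clock: 11.5
tcp_pos: [0.5875, -0.0301, 0.0978]
orientation: [0.165, 0.748, 0.628, 0.139]
wrist_force: [-0.6, -0.1, 3.3]
finger_gap: 0.0449
[-0.00130455  0.00105813  0.00181877] [ 0.87620845 -0.23628077  3.26193439]
```

```bash
python3 -m inch '[[0,0,0,0,-0.03,0,1],[0,0,0,0,0,0,1]]'; python3 -c "
from goal import *
s=env.get_state();print(instage(s['tcp_pos']),s['wrist_force']@np.array([xs,ys,ns]).T)"
```

```text
clock: 11.7
tcp_pos: [0.5858, -0.0298, 0.0969]
orientation: [0.165, 0.748, 0.628, 0.139]
wrist_force: [0.3, -0.7, 3.6]
finger_gap: 0.0441
[-0.00323311  0.00105166  0.00173981] [ 1.87691111 -0.68173418  3.11124167]
```

```bash
python3 -m inch '[[0,0,0,0,0,0,0.4],[0,0,0,0,0,0,0.3],[0,0,0,0,0,0,0],[0,0,0,0,0,0,0],[0,0,0,0,0,0,0]]';python3 - <<'E'
from goal import *
st,im=shot('wrist','w9'); print(instage(st['tcp_pos']),st['wrist_force'])
E
```

```text
clock: 12.2
tcp_pos: [0.5853, -0.0298, 0.0963]
orientation: [0.165, 0.748, 0.628, 0.138]
wrist_force: [-0.1, 0.5, -0.5]
finger_gap: 0.0856
[-0.00392692  0.00099624  0.00143857] [-0.06905507  0.51183122 -0.47976764]
```

View pics/w9.png

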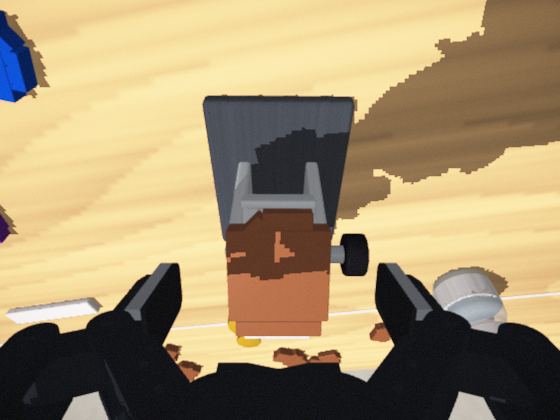

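The sherd lies on the stage with its narrow end at the lip (row 208), square and centred. I'll back away along the normal and measure it.

```bash
python3 -m inch '[[0,0,0,0,0,-0.3,0],[0,0,0,0,0,-0.7,0],[0,0,0,0,-1,-1,0],[0,0,0,0,-1,-1,0],[0,0,0,0,0,0,0],[0,0,0,0,0,0,0]]';python3 - <<'E'
from goal import *
st,im=shot('wrist','w10'); np.save('st10.npy',st,allow_pickle=True); print(instage(st['tcp_pos']),st['joint_pos'].round(3),abs(st['qvel']).max())
E
```

```text
clock: 12.85
tcp_pos: [0.4724, -0.0099, 0.1779]
orientation: [0.166, 0.747, 0.628, 0.14]
wrist_force: [-0.3, -0.9, 0.6]
finger_gap: 0.0853
[-0.07333816  0.00098196  0.12380228] [-0.197 -0.195 -0.74   0.588  0.01  -0.022] 0.05942784138093968
```

View pics/w10.png

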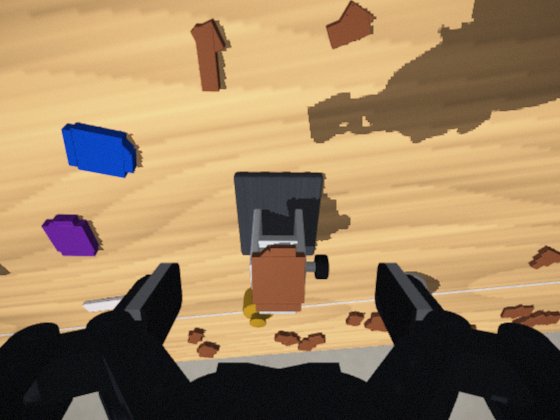

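```bash
python3 -m inch '[[1,0,0,0,0,-0.4,0],[1,0,0,0.4,0,-0.3,0],[1,0,0,0.6,0,-0.2,0],[0.13,0,0,0.8,0,0,0],[0,0,0,0.86,-0.26,0,0],[0,0,0,0.86,-0.26,0,0],[0,0,0,0.86,-0.26,0,0],[0,0,0,0.6,-0.26,0,0],[0,0,0,0.2,-0.26,0,0],[0,0,0,0,0,0,0],[0,0,0,0,0,0,0]]';python3 - <<'E'
from goal import *
s10=np.load('st10.npy',allow_pickle=True).item(); im=cv2.imread('pics/w10.png'); c=sherdpose(None,im,(278,278)); C=cam('wrist',s10)
o,d=ray(C,c); t=(.012-(o-Cs)@ns)/(d@ns); P=(np.array([xs,ys,ns])@(o+d*t[:,None]-Cs).T).T*1000
print(cv2.minAreaRect(P[:,:2].astype(np.float32)),P.min(0),P.max(0))
st,im=shot('wrist','w11'); np.save('st11.npy',st,allow_pickle=True); print(st['joint_pos'].round(3),abs(st['qvel']).max())
E
```

```text
clock: 14.0
tcp_pos: [0.44, 0.2591, 0.2165]
orientation: [0.001, 0.766, 0.643, -0.0]
wrist_force: [-0.1, -0.1, -0.8]
finger_gap: 0.0855
((-6.003084182739258, 0.8401813507080078), (62.017940521240234, 44.70642852783203), 0.049347955733537674) [-37.01330185 -21.50849549  12.        ] [25.02184064 23.19709172 12.        ]
[ 0.376  0.193 -0.148  1.228 -0.002  0.549] 0.025319064956576112
```

View pics/w11.png

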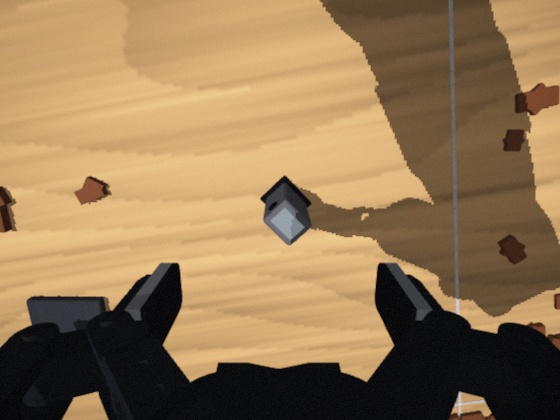

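```bash
python3 - <<'E'
from h import *
im=cv2.imread('pics/w11.png')
cv2.imwrite('pics/w11c.png',cv2.resize(im[165:255,245:335],None,fx=7,fy=7,interpolation=cv2.INTER_CUBIC)[:600])
E
```

```text
(no output)
```

View pics/w11c.png

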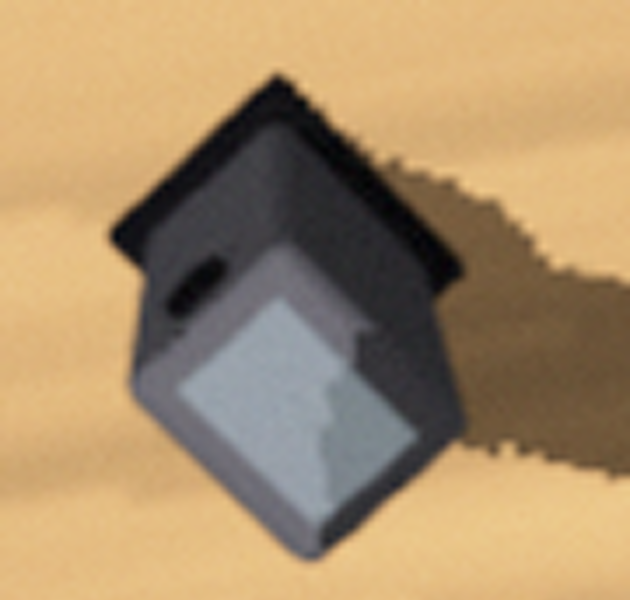

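```bash
python3 - <<'E'
from h import *
st=np.load('st11.npy',allow_pickle=True).item(); C=cam('wrist',st)
f=lambda l:(np.array(l)+.5)/7+np.array([245,165])-.5
T=onz(C,f([(288,241),(133,378),(310,562),(464,427)]),.08); print(T.round(4),T.mean(0).round(4))
for a,b in ((0,1),(1,2),(2,3),(3,0)): d=T[b]-T[a]; print(np.linalg.norm(d).round(4),np.degrees(np.arctan2(d[1],d[0])).round(1))
B=onz(C,f([(278,73),(110,235),(464,272)]),.006); print(B.round(4),'mid of L,R',(B[1]+B[2])/2)
for a,b in ((0,1),(2,0)): d=B[b]-B[a]; print(np.linalg.norm(d).round(4),np.degrees(np.arctan2(d[1],d[0])).round(1))
E
```

```text
[[0.4446 0.2647 0.08  ]
 [0.459  0.2424 0.08  ]
 [0.4877 0.2604 0.08  ]
 [0.4727 0.2827 0.08  ]] [0.466  0.2625 0.08  ]
0.0266 -57.2
0.0339 32.1
0.0269 123.8
0.0334 -147.3
[[0.438  0.2658 0.006 ]
 [0.459  0.2354 0.006 ]
 [0.4746 0.2895 0.006 ]] mid of L,R [0.46680252 0.26242365 0.006     ]
0.0369 -55.4
0.0436 -147.1
```

```bash
python3 -m inch '[[0,0,-1,0,0,0,0],[0,0,-1,0,0,0,0],[0,0,-1,0,0,0,0],[0,0,-1,0,0,0,0],[0,0,-1,0,0,0,0],[0,0,-0.4,0,0,0,0],[0,0,0,0,0,0,0],[0,0,0,0,0,0,0]]';cat > rd.py <<'E'
from h import *
a=np.radians(123.1); y=np.array([np.cos(a),np.sin(a),0]); z=np.array([0,0,-1.]); Rr=np.c_[y,np.cross(z,y),z]
E
python3 - <<'E'
from rd import *
st,im=shot('wrist','w12');print(delta(st,[.466,.2625,.1],Rr)); 
cv2.imwrite('pics/w12c.png',cv2.resize(im[100:400,130:430],None,fx=2,fy=2))
E
```

```text
clock: 14.85
tcp_pos: [0.44, 0.258, 0.2176]
orientation: [0.001, 0.477, 0.879, 0.0]
wrist_force: [0.4, -0.7, -0.4]
finger_gap: 0.0854
(array([-0.01021558,  0.02404177,  0.11765313]), array([ 0.09502078,  0.10758919, -0.03688346]))
```

View pics/w12c.png

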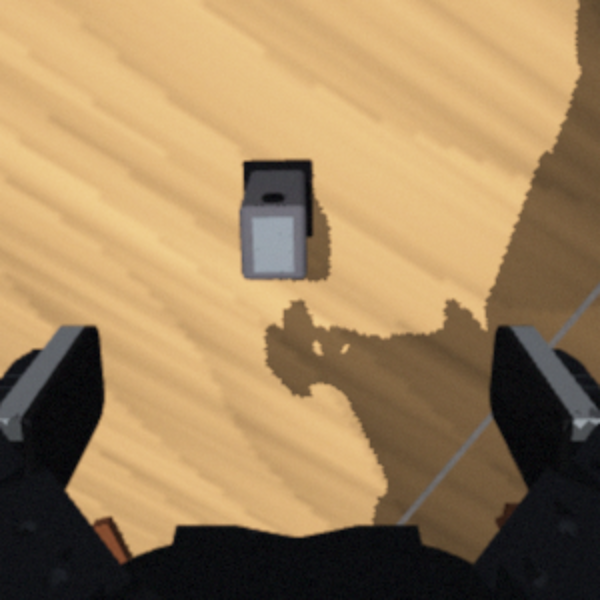

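```bash
python3 -m inch '[[0,0,0,-0.204,0.48,0,0],[0,0,0,0,0,0.8,0],[0,0,0,0,0,0.8,0],[0,0,0,0,0,0.4,0],[0,0,0,0,0,0,0],[0,0,0,0,0,0,0]]'
python3 - <<'E'
from rd import *
st,im=shot('wrist','w13');print(delta(st,[.466,.2625,.028],Rr)); 
C=cam('wrist',st);print(proj(C,[[.466,.2625,.08]]))
cv2.imwrite('pics/w13c.png',cv2.resize(im[100:400,130:430],None,fx=2,fy=2))
E
```

```text
clock: 15.5
tcp_pos: [0.4654, 0.2633, 0.1182]
orientation: [0.001, 0.476, 0.88, 0.0]
wrist_force: [1.0, 0.7, 0.3]
finger_gap: 0.0852
(array([-8.00385291e-04, -6.10051331e-05,  9.01751430e-02]), array([0.08480349, 0.09869542, 0.0998791 ]))
[[277.10410125 237.95640106]]
```

View pics/w13c.png

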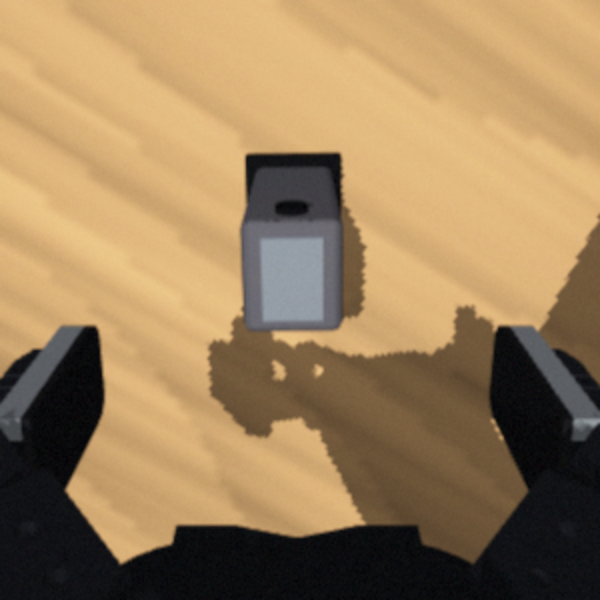

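Top-face centre measured at (276.5,236.5), predicted (277,238), so they agree. I'll descend and grip.

```bash
python3 -m inch '[[0,0,0,-0.016,0,0.7,0],[0,0,0,0,0,0.7,0],[0,0,0,0,0,0.4,0],[0,0,0,0,0,0,0],[0,0,0,0,0,0,0.4],[0,0,0,0,0,0,0.6],[0,0,0,0,0,0,1],[0,0,0,0,0,0,1],[0,0,0,0,0,0,1],[0,0,0,0,0,0,1],[0,0,0,0,0,0,1]]' 80
python3 - <<'E'
from rd import *
st,im=shot('wrist','w14');print(delta(st,[.466,.2625,.028],Rr)) 
E
```

```text
clock: 16.65
tcp_pos: [0.467, 0.263, 0.0293]
orientation: [0.002, 0.475, 0.88, 0.001]
wrist_force: [-0.4, -2.1, 7.2]
finger_gap: 0.0291
(array([ 0.00015856, -0.0011494 ,  0.0013404 ]), array([0.25335124, 0.14313109, 0.13652247]))
```

View pics/w14.png

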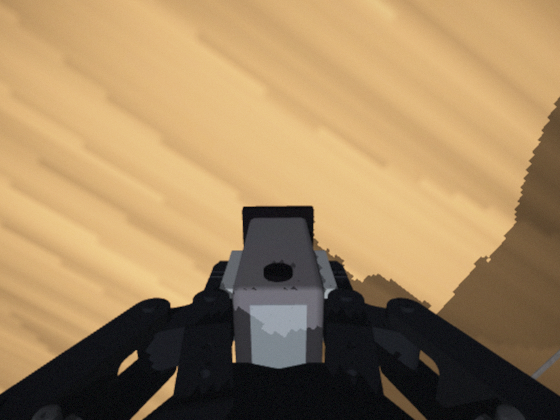

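```bash
python3 -m inch '[[0,0,0,0,0,-0.4,1],[0,0,0,0,0,-0.8,1],[0,0,0,0,0,-1,1],[0,0,0.9,0,0,-1,1],[0,0,0.9,0,0,-0.8,1],[0,0,0.9,0,0,0,1],[0,0,0.9,0,0,0,1],[0,0,0.9,0,0,0,1],[0,0,0.9,0,0,0,1]]'
python3 -m inch '[[0,0,0,-0.5,0.5,0,1],[0,0,0,-0.72,0.69,0,1],[0,0,0,-0.72,0.69,0,1],[0,0,0,-0.72,0.69,0,1],[0,0,0,-0.62,0.57,0,1],[0,0,0,-0.3,0.3,0,1],[0,0,0,0,0,0,1],[0,0,0,0,0,0,1]]'
python3 - <<'E'
from rd import *
st,im=shot('wrist','w15');np.save('st15.npy',st,allow_pickle=True)
E
python3 -m inch '[[0,0,0,-0.6,0,0,1],[0,0,0,-0.8,0,0,1],[0,0,0,-0.8,0,0,1],[0,0,0,-0.8,0,0,1],[0,0,0,-0.6,0,0,1],[0,0,0,0,0,0,1],[0,0,0,0,0,0,1]]'
python3 - <<'E'
from rd import *
st,im=shot('wrist','w16');np.save('st16.npy',st,allow_pickle=True)
E
```

```text
clock: 17.6
tcp_pos: [0.4649, 0.2626, 0.2277]
orientation: [0.001, 0.767, 0.641, 0.0]
wrist_force: [0.0, -0.4, -2.2]
finger_gap: 0.0289
clock: 18.4
tcp_pos: [0.6033, 0.0567, 0.2277]
orientation: [0.0, 0.766, 0.643, 0.0]
wrist_force: [-0.7, -0.1, -2.7]
finger_gap: 0.0292
clock: 19.15
tcp_pos: [0.5723, -0.1195, 0.2285]
orientation: [0.001, 0.766, 0.643, 0.001]
wrist_force: [-0.1, 0.6, -3.8]
finger_gap: 0.0293
```

View pics/w15.png

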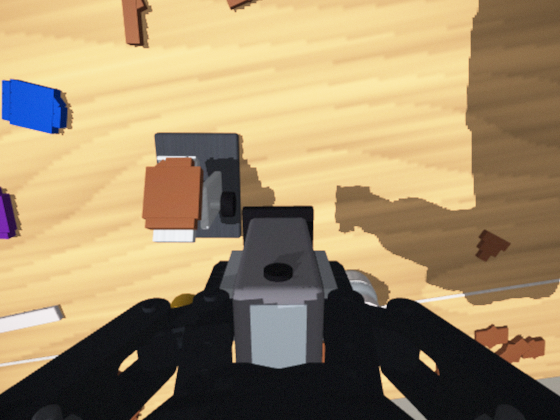

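View pics/w16.png

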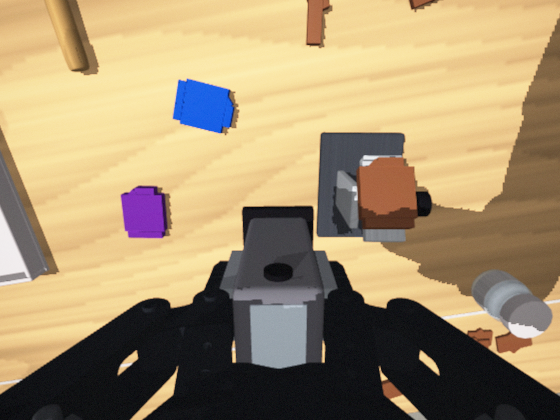

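Both views show the sherd on the stage: (173,193) in w15 and (387,193) in w16. I'll triangulate its corners to check the slope.

```bash
python3 - <<'E'
from h import *
a=cv2.imread('pics/w15.png')[145:250,125:225];b=cv2.imread('pics/w16.png')[145:250,335:435]
for n,i in(('a',a),('b',b)): cv2.imwrite(f'pics/t{n}.png',cv2.resize(i,None,fx=5.6,fy=5.6,interpolation=cv2.INTER_CUBIC))
E
```

```text
(no output)
```

View pics/ta.png

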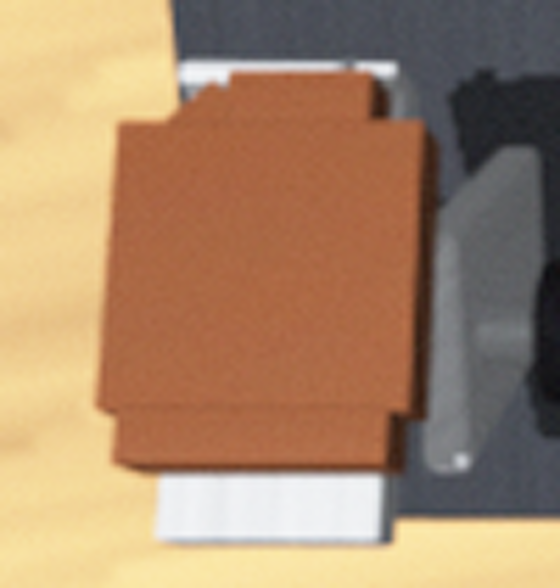

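View pics/tb.png

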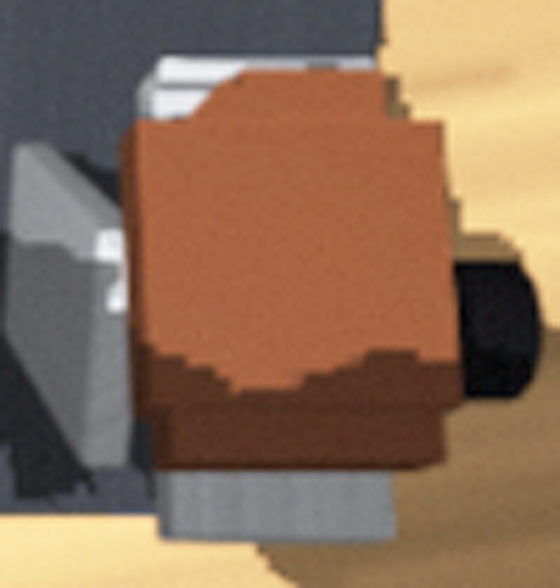

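```bash
python3 - <<'E'
from goal import *
A=cam('wrist',np.load('st15.npy',allow_pickle=True).item());B=cam('wrist',np.load('st16.npy',allow_pickle=True).item())
f=lambda l,o:(np.array(l)+.5)/5.6+np.array(o)-.5
pa=[(118,122),(424,122),(97,410),(414,413),(230,72),(372,73),(113,464),(389,467)]
pb=[(136,120),(442,122),(145,409),(460,407),(240,70),(383,70),(163,467),(440,465)]
X=tri(A,f(pa,(125,145)),B,f(pb,(335,145))); P=X[:,:3]
print(P.round(4),(X[:,3]*1000).round(1))
c=P.mean(0); n=np.linalg.svd(P-c)[2][2]; n*=np.sign(n[2]); print('tilt',np.degrees(np.arccos(n[2])),'az of n',np.degrees(np.arctan2(n[1],n[0])),'angle to ns',np.degrees(np.arccos(n@ns)))
print(np.array([instage(p) for p in P]).round(4))
r=((P-c)@n*1000).round(2);print('resid',r)
E
```

```text
[[ 0.5587 -0.0483  0.094 ]
 [ 0.5668 -0.0031  0.0942]
 [ 0.5973 -0.0554  0.1129]
 [ 0.6055 -0.0099  0.1127]
 [ 0.5547 -0.0312  0.09  ]
 [ 0.5585 -0.01    0.0903]
 [ 0.6053 -0.0543  0.1157]
 [ 0.6123 -0.0145  0.116 ]] [0.1 0.4 0.4 0.4 0.1 0.1 1.  0.2]
tilt 25.490246039188097 az of n 170.30799280205684 angle to ns 0.5075373093383009
[[-0.0257 -0.0218  0.009 ]
 [-0.0255  0.0241  0.0091]
 [ 0.0179 -0.0221  0.0095]
 [ 0.0179  0.0241  0.0093]
 [-0.0337 -0.0057  0.0083]
 [-0.0335  0.0158  0.0086]
 [ 0.026  -0.0196  0.0088]
 [ 0.0261  0.0207  0.0092]]
resid [ 0.24  0.31  0.41  0.06 -0.39 -0.14 -0.38 -0.1 ]
```

Slope is 25.5° from these views and 24.8° before, so I'll use 25.2°. The sherd is centred at about (−4,+1) mm in my stage frame. Next I'll tilt and approach.

```bash
sed -i 's/a=np.radians(25.0);yw=np.radians(-10.0)/a=np.radians(25.2);yw=np.radians(-9.9)/' goal.py; python3 -m inch '[[0,0,0,0.8,0,-0.4,1],[-1,0,0,0.8,0,0,1],[-1,0,0,0,0,0,1],[-1,0,0,0,0,0,1],[-0.15,0,0,0,0,0,1],[0,0,0,0,0,0,1],[0,0,0,0,0,0,1]]'
python3 - <<'E'
from goal import *
st=env.get_state(); print(instage(st['tcp_pos']),st['joint_pos'].round(3)); print(delta(st,sp(-.0032,.0009,.075),Rt))
E
```

```text
clock: 19.9
tcp_pos: [0.5871, -0.0404, 0.2496]
orientation: [0.168, 0.746, 0.628, 0.142]
wrist_force: [-0.2, -0.3, -1.7]
finger_gap: 0.0289
[ 0.06456205 -0.00915361  0.13856494] [-0.215 -0.013 -0.402  0.738  0.019 -0.039]
(array([ 0.01009318, -0.0679889 ,  0.06331594]), array([ 0.21504265, -0.0327379 ,  0.06399687]))
```

```bash
python3 -m inch '[[0,0,0,0.1,-0.68,0,1],[0,0,0,0.1,-0.68,0,1],[0,0,0,0,0,0.6,1],[0.02,0,0,0,0,0.5,1],[0,0,0,0,0,0.16,1],[0,0,0,0,0,0,1],[0,0,0,0,0,0,1]]'
python3 - <<'E'
from goal import *
st,im=shot('wrist','w17'); print(instage(st['tcp_pos']),st['wrist_force']@np.array([xs,ys,ns]).T); print(delta(st,sp(-.0032,.0009,.0446),Rt))
_,a=shot('side','s17');_,b=shot('scene','c17')
cv2.imwrite('pics/s17c.png',np.hstack([cv2.resize(a[120:250,190:320],None,fx=3,fy=3),cv2.resize(b[180:310,210:340],None,fx=3,fy=3)]))
E
```

```text
clock: 20.6
tcp_pos: [0.5553, -0.0261, 0.1632]
orientation: [0.167, 0.747, 0.628, 0.14]
wrist_force: [-0.2, 0.1, -2.7]
finger_gap: 0.0291
[-0.00268693 -0.00048772  0.07480317] [-1.32558315  0.09028021 -2.36122245]
(array([ 0.00140053, -0.00052297,  0.03020241]), array([ 0.01679195,  0.02503638, -0.04324046]))
```

View pics/w17.png

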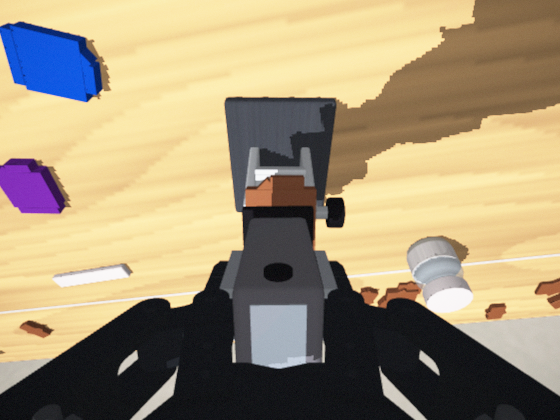

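View pics/s17c.png

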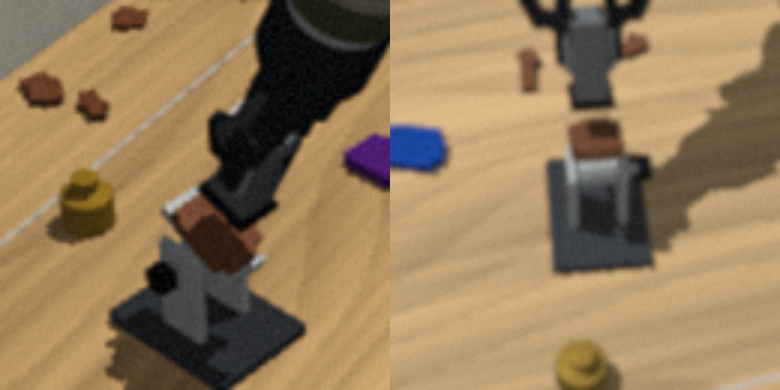

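Everything lines up; the plate is parallel to the sherd. I'll descend to 3 mm above it, then creep down.

```bash
python3 -m inch '[[0,0,0,0.02,0,0.3,1],[0,0,0,0,0,0.2,1],[0,0,0,0,0,0.08,1],[0,0,0,0,0,0,1],[0,0,0,0,0,0,1]]'
cat > q.py <<'E'
from goal import *
st=env.get_state(); M=np.array([xs,ys,ns]); print('pos',(instage(st['tcp_pos'])*1000).round(2),'F',(M@st['wrist_force']).round(1),'T',(M@st['ft_torque']).round(2),delta(st,st['tcp_pos'],Rt)[1].round(2))
E
python3 q.py; python3 -m inch '[[0,0,0,0,0,0.02,1],[0,0,0,0,0,0,1]]' >/dev/null; python3 q.py;  python3 -m inch '[[0,0,0,0,0,0.02,1],[0,0,0,0,0,0,1]]'>/dev/null; python3 q.py
```

```text
clock: 21.25
tcp_pos: [0.5666, -0.0271, 0.1362]
orientation: [0.167, 0.747, 0.628, 0.14]
wrist_force: [-0.3, -0.5, -2.9]
finger_gap: 0.0296
pos [-4.05  0.39 45.55] F [-1.4 -0.5 -2.5] T [ 0.01  0.61 -0.  ] [-0.02  0.03 -0.05]
pos [-3.86  0.43 44.62] F [-1.2 -1.1 -3. ] T [ 0.02  0.6  -0.04] [ 0.01  0.03 -0.05]
pos [-4.15  0.43 43.39] F [-1.3 -0.5 -2.7] T [ 0.05  0.59 -0.01] [-0.02  0.03 -0.05]
```

```bash
python3 -m inch '[[0,0,0,0,0.01,0.02,1],[0,0,0,0,0,0,1]]' >/dev/null; python3 q.py;  python3 -m inch '[[0,0,0,0,0,0.014,1],[0,0,0,0,0,0,1]]'>/dev/null; python3 q.py
```

```text
pos [-3.58  0.43 42.3 ] F [-1.1 -0.2 -2.3] T [-0.03  0.57 -0.01] [-0.02  0.03 -0.05]
pos [-3.55  0.46 41.84] F [-1.6 -0.3  0.2] T [-0.1   0.69  0.01] [-0.01  0.03 -0.04]
```

```bash
python3 -m inch '[[0,0,0,0,0,0.01,1],[0,0,0,0,0,0,1],[0,0,0,0,0,0,1]]' >/dev/null; python3 q.py;  python3 -m inch '[[0,0,0,0,0,0.01,1],[0,0,0,0,0,0,1],[0,0,0,0,0,0,1]]'>/dev/null; python3 q.py
```

```text
pos [-3.57  0.44 41.73] F [-3.3 -0.1  7. ] T [-0.12  0.95 -0.03] [ 0.    0.04 -0.04]
pos [-3.59  0.45 41.64] F [-5.  -0.2 11.9] T [-0.09  1.25 -0.05] [ 0.01  0.04 -0.04]
```

```bash
python3 -m inch '[[0,0,0,0,0,-0.005,1],[0,0,0,0,0,0,1],[0,0,0,0,0,0,1],[0,0,0,0,0,0,1],[0,0,0,0,0,0,1]]'; python3 q.py; python3 - <<'E'
from goal import *
_,w=shot('wrist','w18');_,a=shot('side','s18');_,b=shot('scene','c18')
cv2.imwrite('pics/s18c.png',np.hstack([cv2.resize(a[120:250,190:320],None,fx=3,fy=3),cv2.resize(b[180:310,210:340],None,fx=3,fy=3)]))
E
```

```text
clock: 23.15
tcp_pos: [0.5686, -0.0274, 0.1329]
orientation: [0.167, 0.747, 0.628, 0.14]
wrist_force: [-6.9, 0.0, 6.8]
finger_gap: 0.0291
pos [-3.56  0.46 41.7 ] F [-3.3 -1.2  9.1] T [-0.06  1.1  -0.  ] [ 0.01  0.04 -0.04]
```

View pics/w18.png

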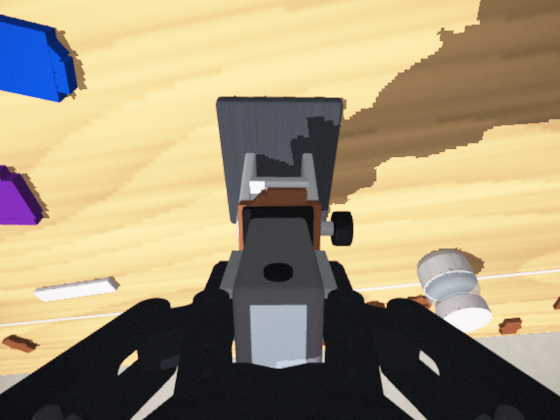

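View pics/s18c.png

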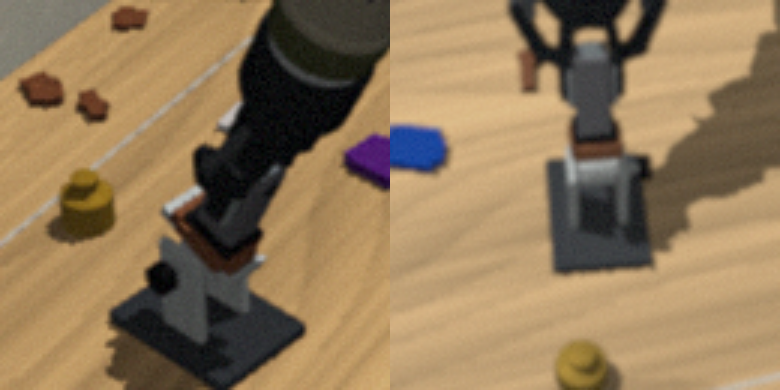

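```bash
python3 - <<'E'
from h import *
im=cv2.imread('pics/w18.png'); cv2.imwrite('pics/w18c.png',cv2.resize(im[150:270,210:350],None,fx=5,fy=5,interpolation=cv2.INTER_CUBIC))
E
```

```text
(no output)
```

View pics/w18c.png

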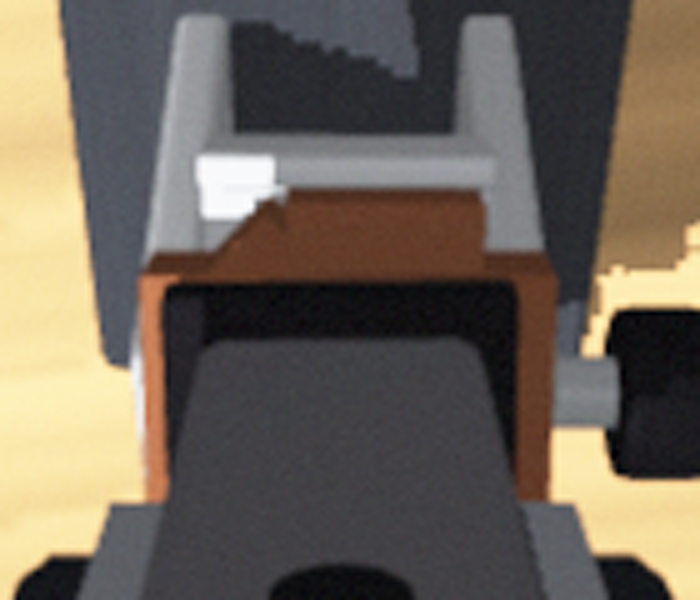

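```bash
python3 - <<'E'
from h import *
C=cam('wrist',dict(orientation=[1,0,0,0],tcp_pos=np.zeros(3)))
f=lambda l:(np.array(l)+.5)/5+np.array([210,150])-.5
print('sherd end',onz(C,f([(290,200),(485,200)]),.0293).round(4)); print('shoulder',onz(C,f([(147,275),(552,275)]),.0293).round(4))
print('plate',onz(C,f([(165,285),(515,285)]),.0233).round(4))
E
python3 q.py
```

```text
sherd end [[-0.0057 -0.0314  0.0293]
 [ 0.015  -0.0314  0.0293]]
shoulder [[-0.0212 -0.0231  0.0293]
 [ 0.0225 -0.0231  0.0293]]
plate [[-0.0186 -0.0238  0.0233]
 [ 0.0179 -0.0238  0.0233]]
pos [-3.56  0.45 41.7 ] F [-4.4 -0.2 10.1] T [-0.03  1.07  0.04] [ 0.01  0.04 -0.04]
```

Plate and sherd centres agree to about 1 mm both ways, and the press is about 12 N and steady. I'll hand in.

```bash
python3 -c "
from workcell import env
print(env.hand_in()); print(env.get_state()['clock'])"
```

```text
the job is handed in; nothing more can be done
None
the job is handed in; nothing more can be done
```

The job is handed in at about 23 s of robot time, with the reader still held on the sherd. No verdict was reported. I laid the flat sherd on the stage with its narrow end at the lip and let go. Then I picked up the reader, tilted it to 25.2° and pressed its plate on the middle of the sherd.

- **Sherd:** after release it was turned by less than 0.1° from the stage's axis. It sat about 1 mm across from the centre of my stage frame and 4 to 6 mm down-slope of it. That fits the −3 mm expected at the lip, because my frame looks 1 to 2 mm too far up the slope.
- **Reader:** the plate was within about 1 mm of the sherd's middle in both directions. The tool was within 0.1° of the slope I aimed for.
- **Press:** about 12 N along the normal after allowing for the reader's weight, and steady over the last readings. Before the last small back-off it was about 14 N.

**Checks that disagreed:**
- The slope came out at 24.8° from the stage's corners and 25.5° from the sherd's corners. I used 25.2°.
- Triangulation put the sherd's top about 3 mm lower than contact did. I went by contact.
- About 2 to 3 N of the push along the slope remained besides the normal force.

I saw no sign that a bystander moved or that the stage's tilt changed. I judged both by eye in the pictures and did not measure them again at the end.

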